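# Lock the brush-spindle collar onto its shaft flat

### The arm

A 6-joint arm with a two-finger parallel gripper is mounted at the origin on the work surface. World frame = base frame: x ahead of the robot, y to its left, z up, the work surface at z = 0. Lengths are in m, angles in rad, forces in N, time in s.
With the tool pointing down it reaches from about 0.25 to 0.725 m from the base axis. Payload 4 kg.
Tool frame: the origin (TCP) lies at the very end of the fingers, on their centre line; the grasp point (between the pads) lies 19 mm behind it; z points along the fingers, y is the line along which they close (so a half turn about z gives the same grasp; the last joint's range is limited). The gripper opens to 85 mm and grips with 20 to 120 N. Pads are 22 mm wide; open, the fingers measure 114 mm over their backs; the gripper's body (76 mm by 85 mm) begins 54 mm behind the grasp point. The pads swing forward as they close: fully open they stand 13 mm farther back than shut.
Start: joints at [1.253, 0.241, 0.005, 1.335, 0, 1.571], TCP at [0.156, 0.475, 0.192] pointing down, gripper open.
Joint ranges: [-2.72, 2.72], [-1.05, 1.87], [-1.09, 1.28], [-1.99, 2.15], [-1.42, 1.44], [-3.14, 3.14]. Speed limits (rad/s): [2.79, 2.79, 3.14, 3.14, 3.14, 3.14].

### API

Orientations are given as a unit quaternion [x, y, z, w].
In Python, from workcell import bot gives the robot as it stands.
- The arm moves only by the tool carry_out, never from a script. Its argument "increments" is one flat list of numbers, 5 for each row, row after row: the finger opening in cm, from 0 to 8.54, then the shift along the tool's x, y, z in cm, then the turn about the tool's z in rad. A call has exactly 5 rows; each row shifts and turns the commanded pose from where the row before left it, along the tool's axes as they then stand; what a row does not reach is not made up. A row lasts 1/8 s, in which the tool goes at most 62.5 mm and 10.7 degrees, less where a joint would pass 70% of its speed; a pose out of reach is approached as far as the arm can. A call with a gripper value outside its range is refused whole. The fingers move at their own pace and stop on an object; the grip force is fixed at half the most. Time passes only in rows, so rows that do not move let the fingers close, or fill a call up. It gives the time, the measured TCP pose, the force, the opening and the grip force at its end, in the units of the state.
- bot.get_obs(): the state, without advancing time (a new reading comes with each control period).
- bot.camera(name): name is "scene" or "top" or "wrist"; returns a dict with "pixels" (400x640x3 uint8, blue, green, red), "range_z" (400x640 float32, m along the optical axis (not along the pixel's ray), 0 where there is no reading), "mtx" (3x3 intrinsics, pixels), "eye" and "attitude" of the camera in the world. Camera axes: x right, y down, z forward; pixel columns grow to the right and rows downward; lengths in m; the calibration is good to about 2 mm. A picture is of the moment at which its call begins.
- bot.job_done(): hands the job in; it is judged then, once.
Trained networks look in a picture, given as the dict that the camera call returned (one of the last four; its "shot" number tells which), for a name from the list of things; names that differ only in an ending like _2 or _b are one class to them, and where a whole thing is asked for, a point or a joint stands for the part that bears it (a point fixed in the world has none). Each returns a list of dicts, best first, with "p" (0 to 1); they miss things now and then, are a little off and sometimes report something else, mostly with a low value. They report only what shows in the picture. A call takes as long as a camera call. They do not tell look-alikes from the thing itself.
- bot.find_in(picture, name): "xyz" ([x, y, z] in m, in the coordinates of the camera as it stood for that picture, good to about 4 mm: the middle of the surface that is visible of it).
- bot.regions_of(picture, name): "mask" (400x640 bool, what is visible of it).
- bot.place_of(picture, name): "xyz" ([x, y, z] in m, in the coordinates of the camera as it stood for that picture, good to about 4 mm: a listed point, or the origin of a listed thing).
The state is a dict: "clock": time; "joint_pos": joint angles; "joint_vel": joint speeds; "tau": joint torques, N m; "eef_pos": TCP position; "tool_rot": TCP orientation; "ft_force": force on the tool from outside, world axes, zero at the start; "ft_torque": the same for the moment, N m; "grip_width": finger opening in m; "grasp_force": force on a finger pad.
Only numpy, scipy, OpenCV 4.12 (cv2) and the standard library are available. Lean on these libraries where they do the work, as an engineer would, in place of code of your own. Each camera call takes 0.05 s, during which the arm holds its last target. There are 200 camera calls.

### The job

The mushroom-brushing spindle with the red lever has a loose collar. Turn that collar until its set screw faces the flat of the shaft (the side marked with yellow paint), then push the red lever on the screw fully down to level so that it is tight, and let go. Leave the other spindle, the one with the black lever, as it is.

Things in the scene. Friction and masses are not known exactly. Their poses are not given: they have to be found in the camera images.
- spindle: Loose spindle (red lever), bolted down: green block 110 x 110 x 45 mm, steel boss (48 mm dia.) to z 65, upright 28 mm D-shaft to z 120. Origin: under the block's centre, on the shaft axis, table height; z up. The shaft's flat faces body +x; flat and a stripe on the shaft's top are yellow. The collar on it is a dark steel cylinder, 50 mm dia., z 68 to 104 mm.
- spindle_collar (a joint): Collar angle about the shaft: 0 = screw faces the flat; grows anticlockwise from above (screw points at body yaw + value). Starts -1.35 to -0.5; turns both ways to 2.4 with 0.25 N m of rub, stays where left. The brass screw (14 mm dia., axis at z 88) sticks out level from the collar to the red lever 50 mm from the shaft axis; a white line on the collar's top marks its side.
- spindle_lever (a joint): Red lever on the screw: 0 = 45 deg above level, 0.785 = level, its stop, tight. Starts 0 to 0.15. A 12 mm thick bar, 62 mm from screw axis to centre of its 18 mm ball, in the upright plane square to the screw, 50 mm out; leans to the anticlockwise side seen from above. Ball height 88 + 62 sin(0.785 - value) mm. Press down on it 30 to 50 mm from the screw axis: 2 to 3 N; stays where left.
- other_tip (a point): Centre of the black 18 mm ball on the lever of the other spindle, 88 mm above the table, 80 mm from that shaft's axis. That spindle is alike but has a black lever, already aligned and tight (lever level): leave it as it is.
Mind the look-alikes: they are no part of the job. What is shaped like the spindle but orange is not meant.

How it is judged:
On the way, in this order (a step that is already met when the one before it is completed fails the run):
1. the loose collar's screw faces the flat within about 11 degrees while its lever is still up (value of joint spindle_collar between -0.2 and 0.2 rad and value of joint spindle_lever below 0.4 rad), for 0.2 s.
2. the red lever is pressed down to level with the screw still facing the flat (value of joint spindle_collar between -0.2 and 0.2 rad and value of joint spindle_lever above 0.62 rad), for 0.2 s.
At the end, for the whole second after the job is handed in: The red-levered collar's screw faces the shaft's flat within 0.2 rad (about 11 degrees), its lever is down to within 0.165 rad (about 9 degrees) of level, the collar is at rest, and the black lever's ball is within 12 mm of where it was (all of step 2 and velocity of joint spindle_collar between -0.05 and 0.05 rad/s and distance of other_tip from where it was at the start of the episode below 0.012 m); the robot touches nothing.
It fails at once if the other spindle's lever or collar is moved (ball end more than 12 mm from its start) (distance of other_tip from where it was at the start of the episode above 0.012 m).
It also fails if it takes over 42 s, if anything falls off the work surface, if the arm or the gripper's body presses on something with over 40 N, if the wrist force passes 120 N, or if a joint passes its speed limit or range.

## Working session

There is one attempt and no reset: what is moved stays moved. The work goes in short steps, Python scripts to look and compute and a tool call to move; the robot and the scene stay as the last step left them, time stands still between calls to the robot, and variables do not carry over. Pictures are saved under pics/ and viewed, at most 10 in all, crops included, and the job is handed in when it is done.

Besides the shell and the picture viewer there is one more tool, called as name(argument=value, ...) on one line, values as JSON. carry_out: Moves the arm, as the interface text tells. Its arguments: {"type":"object","properties":{"increments":{"type":"array","items":{"type":"number"}}},"required":["increments"]}

```bash
mkdir -p pics; ls
python3 - <<'E'
from workcell import bot
import cv2,numpy as np
o=bot.get_obs()
print({k:np.round(v,3) for k,v in o.items()})
for n in("scene","top"):
    c=bot.camera(n); cv2.imwrite(f"pics/{n}0.png",c["pixels"]); print(n,c["mtx"],c["eye"],c["attitude"])
    for nm in("spindle","other_tip"):
        for d in bot.place_of(c,nm): print(nm,d)
E
```

```text
pics
{'clock': np.float64(0.0), 'joint_pos': array([1.253, 0.241, 0.004, 1.335, 0.   , 1.571]), 'joint_vel': array([-0.001, -0.   , -0.002,  0.   ,  0.001, -0.   ]), 'tau': array([-1.0000e-03, -3.7232e+01,  2.5241e+01,  1.7000e-02,  0.0000e+00,
        0.0000e+00]), 'eef_pos': array([0.156, 0.474, 0.191]), 'tool_rot': array([ 0.158,  0.987, -0.001, -0.   ]), 'ft_force': array([-0.176,  0.875, -0.929]), 'ft_torque': array([-0.042, -0.018,  0.016]), 'grasp_force': np.float64(0.0), 'grip_width': np.float64(0.086)}
scene [[436.62567848   0.         319.04188497]
 [  0.         436.62567848 192.62534781]
 [  0.           0.           1.        ]] [ 1.25016319 -0.11180845  0.72856052] [ 0.68656935  0.59505407 -0.27273898 -0.31645952]
spindle {'xyz': [-0.111, 0.1089, 0.9973], 'p': 0.9}
spindle {'xyz': [0.0589, 0.0583, 1.0537], 'p': 0.84}
spindle {'xyz': [-0.3224, 0.1206, 0.9838], 'p': 0.8}
spindle {'xyz': [-0.1651, -0.0302, 1.1595], 'p': 0.73}
other_tip {'xyz': [0.3092, -0.0103, 0.9986], 'p': 0.55}
top [[388.22127377   0.         319.55645489]
 [  0.         388.22127377 200.09594131]
 [  0.           0.           1.        ]] [ 0.32381145 -0.01379173  1.00386788] [ 0.70682032 -0.70236095  0.05992884 -0.05918327]
spindle {'xyz': [0.1093, -0.054, 1.0256], 'p': 0.92}
spindle {'xyz': [0.137, 0.1534, 0.9945], 'p': 0.8}
spindle {'xyz': [-0.0651, -0.0134, 1.0201], 'p': 0.8}
other_tip {'xyz': [-0.3192, -0.0579, 0.9395], 'p': 0.75}
```

View pics/scene0.png

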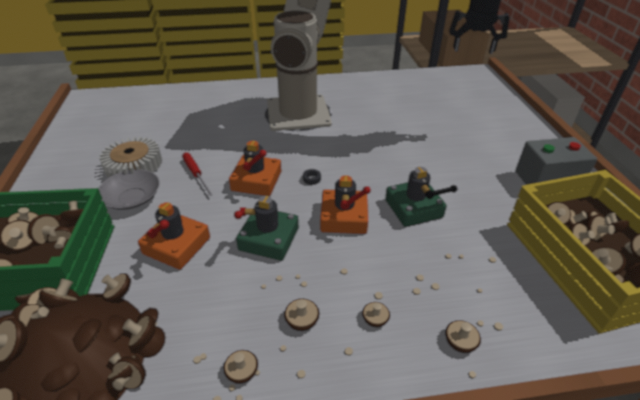

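View pics/top0.png

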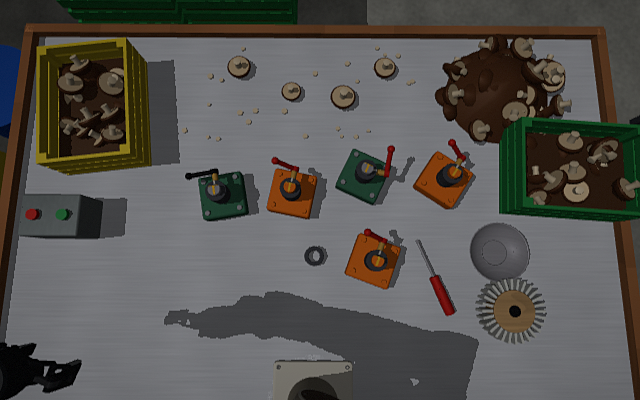

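The scene shows the green red-lever spindle at (268,230), with its lever to the left. In the top view it is at about (365,175), with the ball at (390,150). The black-lever one is at (215,190), and the orange ones are decoys.

```bash
cat > h.py <<'E'
from workcell import bot
import cv2,numpy as np
from scipy.spatial.transform import Rotation as R
def world(c,p): return R.from_quat(c["attitude"]).apply(p)+c["eye"]
def at_z(c,u,v,z):
    d=R.from_quat(c["attitude"]).apply(np.c_[u,v,np.ones(np.size(u))]@np.linalg.inv(c["mtx"]).T)
    return c["eye"]+d*((z-c["eye"][2])/d[:,2])[:,None]
def cloud(c):
    v,u=np.mgrid[:400,:640]; z=c["range_z"]
    p=np.stack([(u-c["mtx"][0,2])/c["mtx"][0,0]*z,(v-c["mtx"][1,2])/c["mtx"][1,1]*z,z],-1)
    return R.from_quat(c["attitude"]).apply(p.reshape(-1,3)).reshape(400,640,3)+c["eye"]
E
python3 - <<'E'
from h import *
c=bot.camera("top"); P=cloud(c); im=c["pixels"]
for d in bot.place_of(c,"spindle"): print(world(c,d["xyz"]).round(3),d["p"])
for d in bot.place_of(c,"other_tip"): print("ot",world(c,d["xyz"]).round(3))
cr=im[140:210,325:410]; cv2.imwrite("pics/cr.png",cv2.resize(cr,None,fx=8,fy=8,interpolation=cv2.INTER_CUBIC)[:600,:800])
hsv=cv2.cvtColor(im,cv2.COLOR_BGR2HSV); S=np.zeros((400,640),bool); S[140:210,325:410]=1
H=hsv[...,0];Sa=hsv[...,1];V=hsv[...,2]
red=S&((H<6)|(H>174))&(Sa>150)&(V>80); q=P[red]; q=q[q[:,2]>.06]; i=q[:,2]>q[:,2].max()-.006
print("red",red.sum(),q.mean(0),"top",q[i].mean(0),q[:,2].max())
g=S&(H>50)&(H<90)&(Sa>60)&(abs(P[...,2]-.045)<.006)
pts=P[g][:,:2].astype(np.float32); print("block",g.sum(),cv2.minAreaRect(pts))
t=S&(abs(P[...,2]-.12)<.005)&~red; print("shaft top",t.sum(),P[t].mean(0))
t=S&(abs(P[...,2]-.104)<.005)&~red; print("collar top",t.sum(),cv2.minEnclosingCircle(P[t][:,:2].astype(np.float32)))
y=S&(H>18)&(H<35)&(Sa>120)
for v,u in np.argwhere(y): print(u,v,im[v,u],P[v,u].round(3))
E
```

```text
[ 0.507  0.054 -0.001] 0.98
[ 0.545 -0.326 -0.005] 0.83
[ 0.341 -0.151 -0.003] 0.74
[ 0.552 -0.122  0.002] 0.62
ot [0.537 0.303 0.087]
red 129 [ 0.5691067  -0.17473421  0.12055928] top [ 0.32381145 -0.01379173  1.00386788] 1.0038678797199914
block 1177 ((0.5521412491798401, -0.12467490881681442), (0.10869507491588593, 0.10987447947263718), 63.91592025756836)
shaft top 109 [ 0.55392796 -0.1297872   0.12007317]
collar top 235 ((0.5569074153900146, -0.14131762087345123), 0.04174203425645828)
365 162 [30 74 96] [ 0.571 -0.123  0.102]
366 162 [29 51 63] [ 0.57  -0.125  0.104]
365 163 [ 68 106 129] [ 0.562 -0.12   0.124]
367 163 [33 60 75] [ 0.567 -0.127  0.105]
368 163 [30 60 77] [ 0.567 -0.129  0.105]
367 164 [ 44  94 115] [ 0.56  -0.125  0.123]
368 164 [ 14 100 135] [ 0.561 -0.127  0.122]
369 164 [ 9 68 93] [ 0.566 -0.132  0.102]
370 164 [26 51 65] [ 0.565 -0.134  0.104]
367 165 [ 46 101 127] [ 0.558 -0.125  0.123]
368 165 [ 14 110 152] [ 0.558 -0.127  0.121]
369 165 [ 47  98 123] [ 0.559 -0.13   0.12 ]
370 165 [44 74 90] [ 0.558 -0.132  0.121]
371 165 [14 55 71] [ 0.563 -0.137  0.102]

[... 1618 characters left out ...]
52  0.093]
379 173 [ 36  84 111] [ 0.546 -0.157  0.095]
380 173 [ 37  83 111] [ 0.545 -0.159  0.096]
381 173 [ 35  83 111] [ 0.546 -0.162  0.092]
382 173 [ 36  87 113] [ 0.545 -0.164  0.096]
383 173 [ 43  98 119] [ 0.545 -0.166  0.097]
376 174 [16 38 51] [ 0.544 -0.15   0.091]
377 174 [15 37 48] [ 0.544 -0.152  0.091]
378 174 [12 36 47] [ 0.543 -0.154  0.094]
379 174 [28 67 88] [ 0.544 -0.158  0.09 ]
381 174 [30 72 97] [ 0.544 -0.162  0.091]
382 174 [33 76 99] [ 0.544 -0.165  0.091]
383 174 [ 35  84 100] [ 0.544 -0.167  0.093]
380 175 [23 49 64] [ 0.541 -0.16   0.092]
381 175 [26 50 64] [ 0.542 -0.162  0.089]
382 175 [23 52 64] [ 0.542 -0.165  0.09 ]
383 175 [21 56 74] [ 0.541 -0.167  0.094]
```

View pics/cr.png

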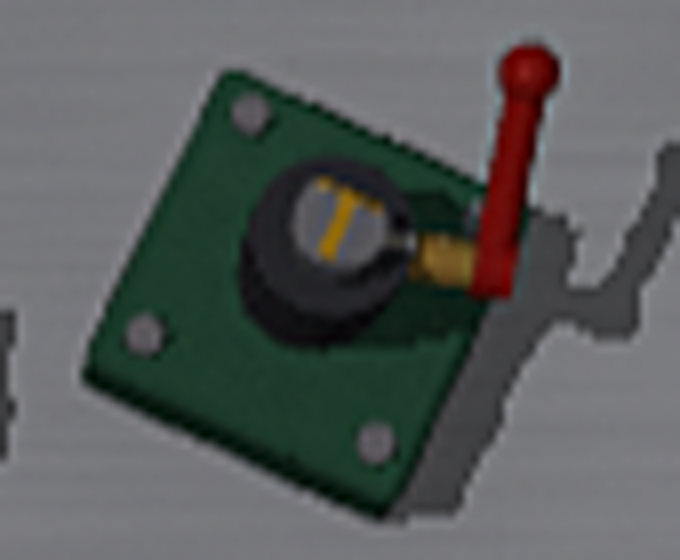

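In the crop, the shaft is at (345,225). The yellow stripe and flat point up and slightly right, and the screw points right to the red lever at (490,275). The block yaw is about -26°, the screw direction about -96°, so the collar is at about -1.22 rad.

My plan is to grip the collar from above, turn it +70°, release, and then press the lever.

```bash
cat > plan.py <<'E'
import sys; from h import *
def plan(x,y,z,yaw,n):
    """yaw: world angle (deg) of tool y; n rows, shift and turn spread evenly"""
    o=bot.get_obs(); Y=R.from_quat(o["tool_rot"]).as_matrix()[:,1]; th=np.arctan2(Y[1],Y[0])
    p=o["eef_pos"].copy(); d=np.array([x,y,z]); dt=(np.radians(yaw)-th+np.pi)%(2*np.pi)-np.pi
    print("at",p.round(4),"yaw",round(np.degrees(th),1),"t",round(float(o["clock"]),2))
    out=[]
    for i in range(n):
        s=(d-p)/(n-i); yv=np.array([np.cos(th),np.sin(th),0]); xv=np.array([-np.sin(th),np.cos(th),0])
        r=[round(s@xv*100,1),round(s@yv*100,1),round(-s[2]*100,1),round(-dt/(n-i),2)]
        out.append(r); p=p+(r[0]*xv+r[1]*yv-np.array([0,0,r[2]]))/100; th-=r[3]; dt+=r[3]
    for r in out: print(*r,sep=",")
if __name__=="__main__":
    a=[float(v) for v in sys.argv[1:]]; plan(*a[:4],int(a[4]))
E
python3 plan.py 0.552 -0.125 0.21 -6 15
```

```text
at [0.1562 0.4749 0.1915] yaw 71.8 t 0.45
-3.8,-3.0,-0.1,0.09
-4.0,-2.6,-0.1,0.09
-4.2,-2.3,-0.1,0.09
-4.4,-1.9,-0.1,0.09
-4.6,-1.5,-0.1,0.09
-4.7,-1.0,-0.1,0.09
-4.7,-0.6,-0.1,0.09
-4.8,-0.2,-0.1,0.09
-4.8,0.2,-0.1,0.09
-4.7,0.7,-0.2,0.09
-4.7,1.1,-0.1,0.09
-4.5,1.5,-0.2,0.09
-4.4,1.9,-0.1,0.09
-4.2,2.3,-0.2,0.09
-4.0,2.7,-0.1,0.1
```

carry_out(increments=[8.5,-3.8,-3.0,-0.1,0.09,8.5,-4.0,-2.6,-0.1,0.09,8.5,-4.2,-2.3,-0.1,0.09,8.5,-4.4,-1.9,-0.1,0.09,8.5,-4.6,-1.5,-0.1,0.09])

```text
clock: 1.08
eef_pos: [0.2885, 0.2726, 0.1969]
tool_rot: [0.376, 0.927, 0.0, 0.0]
ft_force: [0.7, 0.4, 0.2]
grip_width: 0.0848
grasp_force: 0.0
```

carry_out(increments=[8.5,-4.7,-1.0,-0.1,0.09,8.5,-4.7,-0.6,-0.1,0.09,8.5,-4.8,-0.2,-0.1,0.09,8.5,-4.8,0.2,-0.1,0.09,8.5,-4.7,0.7,-0.2,0.09])

```text
clock: 1.7
eef_pos: [0.4206, 0.0732, 0.2028]
tool_rot: [0.573, 0.819, 0.0, 0.0]
ft_force: [0.8, 1.3, -0.1]
grip_width: 0.085
grasp_force: 0.0
```

carry_out(increments=[8.5,-4.7,1.1,-0.1,0.09,8.5,-4.5,1.5,-0.2,0.09,8.5,-4.4,1.9,-0.1,0.09,8.5,-4.2,2.3,-0.2,0.09,8.5,-4.0,2.7,-0.1,0.1])

```text
clock: 2.33
eef_pos: [0.5528, -0.1269, 0.2098]
tool_rot: [0.745, 0.667, 0.0, 0.0]
ft_force: [0.1, 0.1, -0.2]
grip_width: 0.0851
grasp_force: 0.0
```

```bash
python3 - <<'E'
from h import *
c=bot.camera("wrist"); P=cloud(c); cv2.imwrite("pics/w1.png",c["pixels"])
print(c["eye"],c["mtx"][0,0])
for d in bot.place_of(c,"spindle"): print(world(c,d["xyz"]).round(4),d["p"])
hsv=cv2.cvtColor(c["pixels"],cv2.COLOR_BGR2HSV); 
g=(hsv[...,0]>50)&(hsv[...,0]<90)&(hsv[...,1]>60)&(abs(P[...,2]-.045)<.006)
print("block",g.sum(),cv2.minAreaRect(P[g][:,:2].astype(np.float32)))
E
python3 plan.py 0.552 -0.125 0.21 -6 1
```

```text
[ 0.56140037 -0.05183008  0.39256907] 294.5514873413502
[ 0.3343 -0.1459 -0.0012] 0.95
[ 0.5533 -0.1272 -0.0012] 0.7
[ 5.063e-01  5.540e-02 -2.000e-04] 0.69
[ 0.5464 -0.3353  0.0009] 0.57
block 4575 ((0.555088996887207, -0.1278887689113617), (0.10780288279056549, 0.10440537333488464), 63.92189025878906)
at [ 0.5539 -0.1293  0.2085] yaw -6.4 t 2.42
0.4,-0.2,-0.2,-0.01
```

View pics/w1.png

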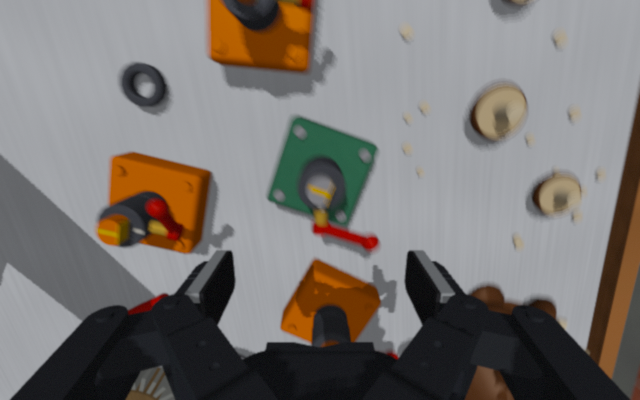

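The wrist view shows the green spindle at (320,175), the screw pointing down in the image (-y) at (320,215), and the red lever going right to (372,243). This agrees with the top view. Descending.

carry_out(increments=[8.5,0.2,-0.1,3.0,0,8.5,0,0,3.0,0,8.5,0,0,3.0,0,8.5,0,0,2.5,0,8.5,0,0,1.7,0])

```text
clock: 3.05
eef_pos: [0.55, -0.1224, 0.0763]
tool_rot: [0.743, 0.669, -0.001, -0.001]
ft_force: [1.1, 1.2, -0.3]
grip_width: 0.085
grasp_force: 0.0
```

carry_out(increments=[4.0,0,0,0,0,4.0,0,0,0,0,4.0,0,0,0,0,4.0,0,0,0,0,4.0,0,0,0,0])

```text
clock: 3.68
eef_pos: [0.5514, -0.1234, 0.0781]
tool_rot: [0.744, 0.668, 0.0, 0.0]
ft_force: [0.4, -0.1, -0.5]
grip_width: 0.04
grasp_force: 0.0
```

Run:
```python
from h import *
c=bot.camera("scene"); a=cv2.resize(c["pixels"][170:280,200:330],None,fx=4.5,fy=4.5,interpolation=cv2.INTER_CUBIC); cv2.imwrite("pics/s2.png",a)
print({k:np.round(v,4) for k,v in bot.get_obs().items() if k in("eef_pos","ft_force","grasp_force","grip_width","tool_rot")})
```

```text
{'eef_pos': array([ 0.5514, -0.1234,  0.0779]), 'tool_rot': array([7.439e-01, 6.682e-01, 1.000e-04, 2.000e-04]), 'ft_force': array([-0.0518,  0.8702,  0.1786]), 'grasp_force': np.float64(0.0), 'grip_width': np.float64(0.0399)}
```

View pics/s2.png

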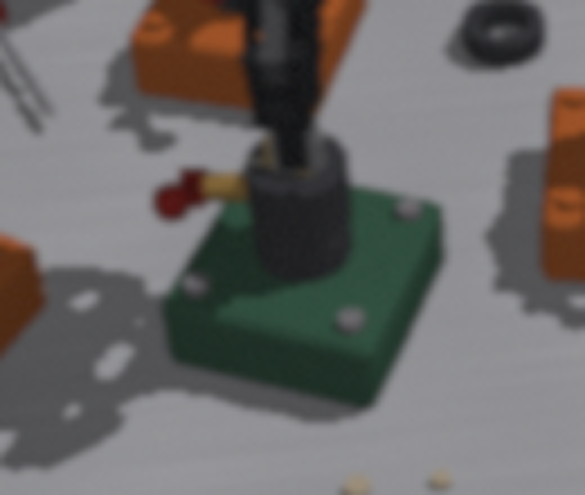

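The fingers are straddling the shaft above the collar: the finger tip is at (290,165) in the crop, at the collar's top. I'll measure the tip height from depth.

Run:
```python
from h import *
c=bot.camera("scene"); P=cloud(c)
u=200+int(290/4.5)
for v in range(190,236,2): print(v,P[v,u].round(3),c["pixels"][v,u])
```

```text
190 [ 0.613 -0.124  0.196] [23 21 21]
192 [ 0.611 -0.124  0.189] [23 22 21]
194 [ 0.599 -0.125  0.174] [28 26 27]
196 [ 0.604 -0.125  0.173] [27 25 25]
198 [ 0.604 -0.125  0.168] [23 19 19]
200 [ 0.585 -0.126  0.146] [25 24 22]
202 [ 0.586 -0.127  0.141] [23 21 20]
204 [ 0.585 -0.127  0.136] [22 21 20]
206 [ 0.586 -0.127  0.131] [28 27 26]
208 [ 0.579 -0.128  0.119] [43 42 42]
210 [ 0.568 -0.129  0.103] [50 47 47]
212 [ 0.575 -0.129  0.104] [44 41 41]
214 [ 0.579 -0.129  0.102] [35 33 33]
216 [ 0.575 -0.13   0.093] [34 31 31]
218 [ 0.578 -0.13   0.089] [34 31 32]
220 [ 0.576 -0.131  0.083] [33 31 32]
222 [ 0.576 -0.131  0.076] [35 33 33]
224 [ 0.577 -0.132  0.071] [35 32 32]
226 [ 0.574 -0.132  0.063] [36 33 34]
228 [ 0.574 -0.133  0.056] [34 32 31]
230 [ 0.574 -0.133  0.05 ] [35 34 33]
232 [ 0.575 -0.134  0.045] [36 40 31]
234 [ 0.582 -0.134  0.046] [57 71 44]
```

Run:
```python
from h import *
o=bot.get_obs(); print(o["joint_pos"].round(3),o["eef_pos"].round(4))
c=bot.camera("scene"); P=cloud(c); im=c["pixels"]
m=(abs(P[...,0]-.55)<.1)&(abs(P[...,1]+.125)<.08)&(P[...,2]>.11)&(im.max(-1)<60)
q=P[m]
for z in np.arange(.11,.26,.01):
    k=q[abs(q[:,2]-z)<.005]
    if len(k): print(round(z,2),len(k),"x",k[:,0].min().round(3),k[:,0].max().round(3),"y",k[:,1].min().round(3),k[:,1].max().round(3))
cv2.imwrite("pics/s3.png",cv2.resize(im[110:260,180:340],None,fx=4,fy=4,interpolation=cv2.INTER_CUBIC)*1.8.__class__(1.8) if 0 else cv2.convertScaleAbs(cv2.resize(im[110:260,180:340],None,fx=4,fy=4,interpolation=cv2.INTER_CUBIC),alpha=2.2))
w=bot.camera("wrist"); cv2.imwrite("pics/w2.png",cv2.convertScaleAbs(w["pixels"],alpha=1.6))
```

```text
[-0.22   0.439 -0.016  1.116 -0.     1.458] [ 0.5513 -0.1234  0.0778]
0.12 5 x 0.577 0.579 y -0.134 -0.126
0.13 29 x 0.535 0.587 y -0.134 -0.112
0.14 32 x 0.533 0.589 y -0.134 -0.111
0.15 14 x 0.582 0.587 y -0.132 -0.118
0.16 6 x 0.531 0.584 y -0.116 -0.112
0.17 53 x 0.583 0.608 y -0.14 -0.114
0.18 29 x 0.581 0.609 y -0.14 -0.111
0.19 58 x 0.569 0.613 y -0.139 -0.11
0.2 72 x 0.571 0.616 y -0.14 -0.11
0.21 87 x 0.542 0.619 y -0.143 -0.105
0.22 133 x 0.546 0.621 y -0.143 -0.105
0.23 78 x 0.566 0.597 y -0.138 -0.111
0.24 53 x 0.581 0.593 y -0.137 -0.115
0.25 128 x 0.562 0.592 y -0.158 -0.093
0.26 166 x 0.558 0.591 y -0.159 -0.088
```

View pics/s3.png

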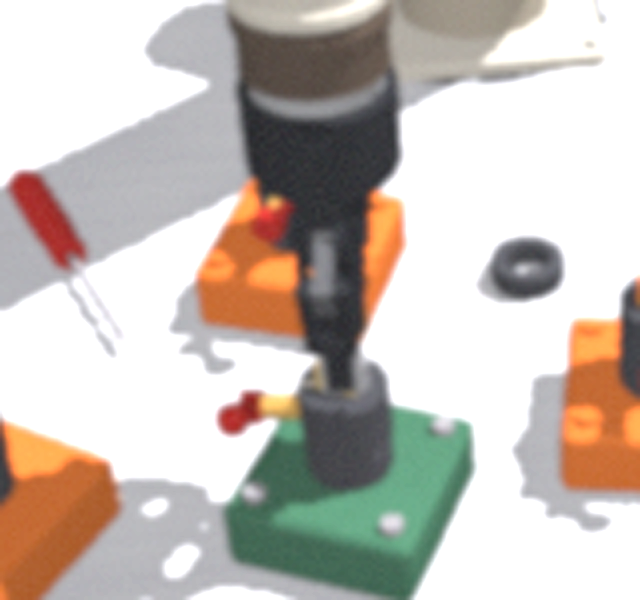

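View pics/w2.png

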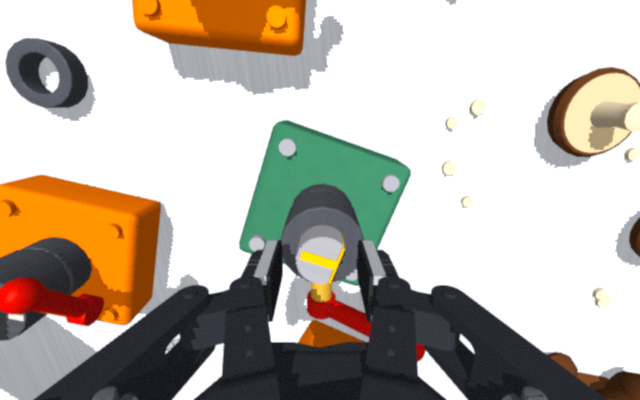

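The scene crop shows the fingertips ending at about (345,375), at the height of the shaft's top. The wrist view shows the pads at (268,260) and (370,260) straddling the shaft, and the lever is undisturbed. I'll read the tip heights from the wrist depth.

Run:
```python
from h import *
c=bot.camera("wrist"); P=cloud(c); print(c["eye"],R.from_quat(c["attitude"]).as_matrix()[:,2].round(3))
for u,v in [(262,250),(268,255),(268,270),(268,290),(372,250),(370,260),(368,280),(368,295),(245,300),(245,330),(320,250),(320,225),(320,185)]: print(u,v,P[v,u].round(4))
```

```text
[ 0.55962601 -0.04827973  0.26041953] [-0.032 -0.293 -0.956]
262 250 [ 0.5238 -0.1128  0.1274]
268 255 [ 0.5596 -0.0483  0.2604]
268 270 [ 0.5318 -0.1094  0.1535]
268 290 [ 0.5309 -0.1172  0.156 ]
372 250 [ 0.5773 -0.1147  0.1349]
370 260 [ 0.5749 -0.1147  0.1439]
368 280 [ 0.5723 -0.1184  0.1536]
368 295 [ 0.5716 -0.1241  0.1557]
245 300 [ 0.5274 -0.1083  0.174 ]
245 330 [ 0.5324 -0.1054  0.1923]
320 250 [ 0.5522 -0.1194  0.1204]
320 225 [ 0.5531 -0.1111  0.1063]
320 185 [ 0.5541 -0.1021  0.0518]
```

Both cameras put the fingertips at z of about 0.118 to 0.12, while the reported TCP is 0.078. The real tips are therefore about 40 mm above the stated TCP, and I'll go by vision. Next I open, descend 3.9 cm (tips at about 0.08) and grip.

carry_out(increments=[8.5,0,0,0,0,8.5,0,0,0,0,8.5,0,0,0,0,8.5,0,0,1.0,0,8.5,0,0,1.0,0])

```text
clock: 4.55
eef_pos: [0.551, -0.1233, 0.0567]
tool_rot: [0.744, 0.668, -0.0, -0.0]
ft_force: [-0.4, -0.6, 0.4]
grip_width: 0.085
grasp_force: 0.0
```

carry_out(increments=[8.5,0,0,1.0,0,8.5,0,0,0.9,0,8.5,0,0,0,0,4.0,0,0,0,0,4.0,0,0,0,0])

```text
clock: 5.18
eef_pos: [0.5518, -0.1235, 0.0391]
tool_rot: [0.744, 0.668, 0.0, 0.001]
ft_force: [6.5, -0.5, 11.0]
grip_width: 0.0512
grasp_force: 8.7
```

carry_out(increments=[4.0,0,0,0,0,4.0,0,0,0,0,4.0,0,0,0,0,4.0,0,0,0,0,4.0,0,0,0,0])

```text
clock: 5.8
eef_pos: [0.5528, -0.1236, 0.0398]
tool_rot: [0.744, 0.668, 0.001, 0.001]
ft_force: [2.0, -0.1, 5.5]
grip_width: 0.0481
grasp_force: 62.4
```

carry_out(increments=[4.0,0,0,0,-0.08,4.0,0,0,0,-0.12,4.0,0,0,0,-0.12,4.0,0,0,0,-0.12,4.0,0,0,0,-0.12])

```text
clock: 6.42
eef_pos: [0.5514, -0.1238, 0.0398]
tool_rot: [0.529, 0.849, -0.0, 0.001]
ft_force: [-2.2, -1.4, 9.0]
grip_width: 0.0481
grasp_force: 63.0
```

carry_out(increments=[4.0,0,0,0,-0.14,4.0,0,0,0,-0.14,4.0,0,0,0,-0.14,4.0,0,0,0,-0.12,4.0,0,0,0,-0.12])

```text
clock: 7.05
eef_pos: [0.5502, -0.1249, 0.0398]
tool_rot: [0.226, 0.974, -0.001, -0.0]
ft_force: [-3.6, -4.2, 9.7]
grip_width: 0.0485
grasp_force: 63.2
```

carry_out(increments=[4.0,0,0,0,0,4.0,0,0,0,0,4.0,0,0,0,0,4.0,0,0,0,0,4.0,0,0,0,0])

```text
clock: 7.68
eef_pos: [0.5502, -0.1249, 0.0398]
tool_rot: [0.227, 0.974, -0.001, -0.0]
ft_force: [-4.1, -4.6, 10.4]
grip_width: 0.0484
grasp_force: 63.2
```

```bash
python3 - <<'E'
from h import *
c=bot.camera("wrist"); cv2.imwrite("pics/w3.png",cv2.convertScaleAbs(c["pixels"],alpha=1.6)); P=cloud(c)
h=cv2.cvtColor(c["pixels"],cv2.COLOR_BGR2HSV); m=(h[...,0]>8)&(h[...,0]<30)&(h[...,1]>120)&(abs(P[...,2]-.09)<.008)&(np.hypot(P[...,0]-.5525,P[...,1]+.1255)<.06)
q=np.median(P[m],0); print(m.sum(),q,np.degrees(np.arctan2(q[1]+.1255,q[0]-.5525)))
E
python3 plan.py .553 -.124 .04 64 1
```

```text
450 [ 0.58724733 -0.14308272  0.0945021 ] -26.840154017206316
at [ 0.5502 -0.1249  0.0398] yaw 63.7 t 7.72
-0.2,0.2,-0.0,-0.0
```

View pics/w3.png

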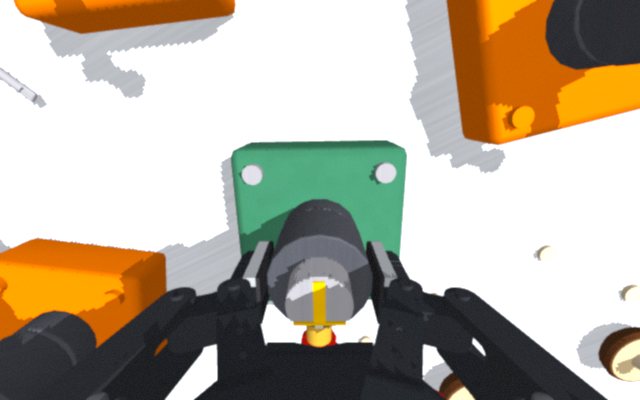

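The screw, white line and yellow stripe line up at column 320, giving a collar error of about 1°. Now I release, rise, move over the lever and close the fingers.

carry_out(increments=[8.5,0,0,0,0,8.5,0,0,0,0,8.5,0,0,0,0,8.5,0,0,0,0,8.5,0,0,-2.0,0])

```text
clock: 8.35
eef_pos: [0.5494, -0.1228, 0.057]
tool_rot: [0.227, 0.974, 0.0, -0.002]
ft_force: [-0.8, 0.0, 0.2]
grip_width: 0.085
grasp_force: 0.0
```

carry_out(increments=[8.5,0,0,-3.0,0,8.5,0,0,-3.0,0,8.5,0,0,-2.0,0,0,-2.6,1.8,0,0,0,-2.6,1.7,0,0])

```text
clock: 8.98
eef_pos: [0.6143, -0.1149, 0.1394]
tool_rot: [0.227, 0.974, 0.0, 0.001]
ft_force: [0.0, 0.2, 0.7]
grip_width: 0.0507
grasp_force: 0.0
```

carry_out(increments=[0,0,0,0,0,0,0,0,0,0,0,0,0,0,0,0,0,0,0,0,0,0,0,0,0])

```text
clock: 9.6
eef_pos: [0.6131, -0.1151, 0.1389]
tool_rot: [0.227, 0.974, 0.0, 0.0]
ft_force: [0.3, -1.0, 0.0]
grip_width: -0.0003
grasp_force: 0.0
```

```bash
python3 - <<'E'
from h import *
c=bot.camera("scene"); P=cloud(c); im=c["pixels"]
cv2.imwrite("pics/s4.png",cv2.convertScaleAbs(cv2.resize(im[110:260,180:340],None,fx=4,fy=4,interpolation=cv2.INTER_CUBIC),alpha=2))
h=cv2.cvtColor(im,cv2.COLOR_BGR2HSV); m=((h[...,0]<6)|(h[...,0]>174))&(h[...,1]>150)&(np.hypot(P[...,0]-.61,P[...,1]+.116)<.07)&(P[...,2]>.06)
q=P[m]; print("red",m.sum(),q.min(0),q.max(0)); 
m=(np.hypot(P[...,0]-.6128,P[...,1]+.1163)<.03)&(im.max(-1)<60)&(P[...,2]>.13)
print("tip",np.sort(P[m][:,2])[:12].round(3))
E
python3 plan.py .6128 -.1163 .13 63.7 1
```

```text
red 190 [ 0.57339837 -0.15636759  0.07789138] [ 0.6298621  -0.09774336  0.13492486]
tip [0.184 0.184 0.186 0.186 0.186 0.187 0.187 0.187 0.187 0.187 0.187 0.189]
at [ 0.6131 -0.1151  0.1389] yaw 63.8 t 9.65
-0.0,-0.1,0.9,0.0
```

View pics/s4.png

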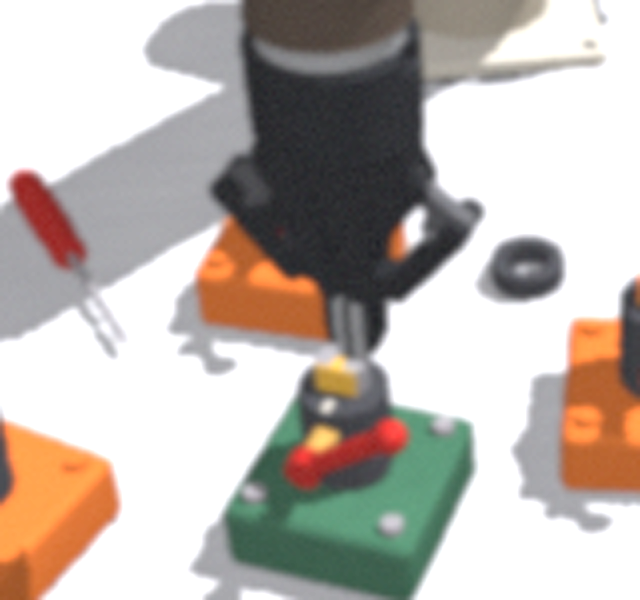

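The scene shows the closed fingertips at (355,355), above the lever, which is still up: red bar from (300,470) to the ball at (395,435). The screw faces the yellow side. Pressing down in steps.

carry_out(increments=[0,0,0,1.5,0,0,0,0,1.5,0,0,0,0,1.0,0,0,0,0,1.0,0,0,0,0,0.5,0])

```text
clock: 10.28
eef_pos: [0.613, -0.115, 0.0828]
tool_rot: [0.227, 0.974, -0.0, -0.0]
ft_force: [0.3, -0.2, 1.5]
grip_width: 0.0
grasp_force: 0.5
```

carry_out(increments=[0,0,0,0.4,0,0,0,0,0.4,0,0,0,0,0.4,0,0,0,0,0.4,0,0,0,0,0.4,0])

```text
clock: 10.9
eef_pos: [0.6136, -0.1149, 0.0635]
tool_rot: [0.227, 0.974, 0.0, 0.0]
ft_force: [1.8, 0.2, 0.7]
grip_width: 0.0
grasp_force: 0.7
```

```bash
cat > lev.py <<'E'
from h import *
c=bot.camera("scene"); P=cloud(c); im=c["pixels"]
h=cv2.cvtColor(im,cv2.COLOR_BGR2HSV); m=((h[...,0]<6)|(h[...,0]>174))&(h[...,1]>150)&(np.hypot(P[...,0]-.61,P[...,1]+.116)<.07)&(P[...,2]>.06)
q=P[m]; t=(q[:,:2]-[.5525,-.1255])@[.443,.8965]
for a in range(-10,75,10):
    k=abs(t*1000-a)<5
    if k.sum()>2: print(a,k.sum(),"z",np.percentile(q[k][:,2],[10,50,95]).round(3),"r",((q[k][:,:2]-[.5525,-.1255])@[.8965,-.443]).mean().round(3))
o=bot.get_obs();print(o["eef_pos"].round(4),o["ft_force"].round(1))
E
python3 lev.py
```

```text
-10 7 z [0.082 0.092 0.094] r 0.053
0 40 z [0.082 0.092 0.098] r 0.054
10 28 z [0.086 0.093 0.097] r 0.055
20 21 z [0.091 0.094 0.098] r 0.054
30 11 z [0.091 0.094 0.097] r 0.056
40 4 z [0.093 0.096 0.099] r 0.056
50 22 z [0.1   0.102 0.105] r 0.055
60 29 z [0.103 0.107 0.109] r 0.055
70 12 z [0.103 0.105 0.107] r 0.055
[ 0.6131 -0.1148  0.0628] [0.4 0.  0.7]
```

About 0.2 rad remains, so I continue down.

carry_out(increments=[0,0,0,0.3,0,0,0,0,0.3,0,0,0,0,0.2,0,0,0,0,0,0,0,0,0,0,0])

```text
clock: 11.58
eef_pos: [0.6129, -0.1152, 0.0553]
tool_rot: [0.227, 0.974, -0.0, -0.0]
ft_force: [0.5, -0.7, -0.1]
grip_width: -0.0002
grasp_force: 0.0
```

```bash
python3 lev.py
```

```text
-10 6 z [0.087 0.092 0.094] r 0.053
0 43 z [0.082 0.091 0.097] r 0.055
10 31 z [0.088 0.092 0.096] r 0.054
20 21 z [0.087 0.09  0.095] r 0.055
30 3 z [0.087 0.088 0.088] r 0.056
40 4 z [0.09  0.091 0.092] r 0.057
50 21 z [0.089 0.093 0.094] r 0.054
60 28 z [0.09  0.094 0.098] r 0.055
70 19 z [0.09  0.093 0.097] r 0.055
[ 0.6129 -0.1152  0.0553] [ 0.4 -0.6  1.2]
```

carry_out(increments=[0,0,0,0.1,0,0,0,0,0.1,0,0,0,0,0.1,0,0,0,0,0,0,0,0,0,0,0])

```text
clock: 12.25
eef_pos: [0.6133, -0.1151, 0.054]
tool_rot: [0.227, 0.974, -0.0, 0.0]
ft_force: [-3.0, 0.5, 7.4]
grip_width: 0.0002
grasp_force: 3.5
```

The stop is reached, with the force at 7 N. I'll lift straight up and check.

carry_out(increments=[0,0,0,-1.0,0,0,0,0,-2.0,0,0,0,0,-3.0,0,0,0,0,-4.0,0,0,0,0,-4.0,0])

```text
clock: 12.88
eef_pos: [0.6132, -0.1149, 0.1939]
tool_rot: [0.227, 0.974, -0.0, -0.0]
ft_force: [0.4, -0.4, 0.3]
grip_width: 0.0001
grasp_force: 0.0
```

carry_out(increments=[0,4.0,0,-1.0,0,0,4.0,0,0,0,0,4.0,0,0,0,0,0,0,0,0,0,0,0,0,0])

```text
clock: 13.5
eef_pos: [0.5066, -0.0621, 0.2032]
tool_rot: [0.227, 0.974, 0.0, 0.001]
ft_force: [0.3, 0.2, 0.6]
grip_width: 0.0001
grasp_force: 0.0
```

```bash
python3 lev.py
python3 - <<'E'
from h import *
c=bot.camera("scene"); cv2.imwrite("pics/s5.png",cv2.convertScaleAbs(cv2.resize(c["pixels"][180:270,210:330],None,fx=5,fy=5,interpolation=cv2.INTER_CUBIC),alpha=2))
E
```

```text
-10 8 z [0.082 0.089 0.094] r 0.054
0 39 z [0.082 0.093 0.098] r 0.054
10 31 z [0.085 0.092 0.096] r 0.053
20 27 z [0.088 0.091 0.094] r 0.053
30 25 z [0.088 0.092 0.094] r 0.053
40 24 z [0.088 0.092 0.094] r 0.053
50 23 z [0.089 0.092 0.094] r 0.054
60 28 z [0.089 0.094 0.097] r 0.056
70 19 z [0.089 0.092 0.097] r 0.055
[ 0.5068 -0.0623  0.203 ] [ 0.1  0.5 -0.7]
```

View pics/s5.png

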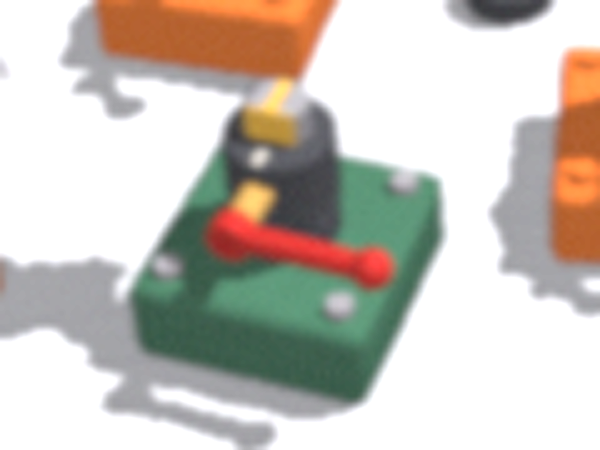

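The lever is level, with its ball at (375,268). The screw at (255,200) is in line with the white mark and the yellow flat at (270,120), and the arm is clear.

```bash
python3 -c "
from workcell import bot
print(bot.job_done())"
```

```text
the job is handed in; nothing more can be done
None
```

The job is handed in: the red-lever collar's screw faces the yellow flat to within about 1° by camera, its lever is pressed down to level, the arm is clear, and the arm never went near the black-lever spindle (the hand-in call returned no verdict).

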